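# Load the test drawer and pin it shut

### The job

Lay the metal module flat in the open drawer of the test fixture, let go of it and slide the drawer fully shut. Then pull the locking pin out of its stand and thread it, tip down, through the housing's bushing and on through the drawer's bushing below it. Finish still holding the pin upright and still by its grip, with its tip about two centimetres out below the lower bushing and off the bench, and leave the other things on the bench where they are.

Things in the scene. Friction and masses are not known exactly. Their poses are not given: they have to be found in the camera images.
- fixture: Grey sheet-metal test fixture fixed to the bench. Origin: on the bench (underside), in the plane of its open front, mid-width. The drawer comes out along its +y; z is up. Housing: a box shell 240 wide (x from -120 to 120), 220 deep (y from -220 to 0), top at z 85. An aluminium arm on its top near the x -85 side reaches out past the front and carries the upper bushing.
- upper_bushing (a point): Centre of the mouth (top face) of the upper bushing: a vertical round through-hole 14 in diameter, mouth chamfered 2, in an aluminium plate 34 x 34 and 12 thick (z 100 to 112 above the bench). It lies at x -85, y 28 in the fixture's frame; same axes as the fixture.
- lower_bushing (a point): Centre of the top face of the lower bushing: the same 14 through-hole and 34 x 34 x 12 plate, on the drawer's front panel, z 50 to 62 above the bench. It moves with the drawer and lies exactly under the upper bushing only when the drawer is fully shut. Below it is free air down to the bench.
- drawer (a joint): How far the drawer is out, in metres: 0 fully shut (against its stop), starts 0.14 to 0.18 open, slides out along the fixture's +y. About 2 N of friction; it stays where it is left.
- drawer_in (a point): Centre of the drawer's inner floor (top surface, 14 above the bench); axes as the fixture, moves with the drawer. Inside space 208 (x) by 187 (y), side and back walls to 40 above the bench; the painted front panel is 240 wide and 10 thick, its top at 71 above the bench, its inner face 95 from this point along +y. Only the part of the drawer that is out of the housing (fixture y > 0) is open from above.
- drawer_handle (a point): Middle of the drawer's bar handle: a round bar 9 thick, 90 long along the fixture's x, 55 above the bench, its centre 30 in front of the panel face (the handle lies 135 from drawer_in along +y). Push it along the fixture's -y to shut the drawer. The end of the bar is about 48 to the side of the bushing plates.
- module: Die-cast aluminium electronics module, loose: a box 66 (x) x 40 (y) x 30 (z) with a brass round connector 9 thick, 7 long at the middle of each x end (80 over all). Origin: centre of the underside, z up. About 0.15 kg. It lies flat on the bench.
- stand: Black square block fixed on the bench, 60 x 60 x 50 high, with one upright hole, 12 in diameter and 40 deep, in the middle of its top. Origin: centre of the underside.
- pin: Locking pin, 160 long, standing tip down in the stand's hole at the start (tip 10 above the bench). Steel shaft 10 in diameter and 120 long with a tapered tip (8 long, 6 in diameter at the end), topped by a black round grip 22 in diameter and 40 high. Origin: centre of the tip's end face; z runs along the shaft up to the grip, which spans z 120 to 160. About 0.09 kg.
- pin_tip (a point): The end of the pin's tip (the same point as the pin's origin).
- phone: Black phone, 74 x 150 x 9, lying on the bench; bystander. Origin: centre of the underside.
- wrench: Steel open-ended wrench, 130 long, lying on the bench; bystander. Origin: underside.
- drive_case: Flat black drive case, 140 x 130 x 16; bystander. Origin: centre of the underside.
- parts_tray: Clear tray of brass connectors, 100 x 130 x 30; bystander. Origin: centre of the underside.
Things that resemble listed ones, but are neither listed nor needed, are in the scene too. Of the things like the pin, leave any that is pink or red; of the rest the larger one is meant.

How it is judged:
By the outcome, as a careful person would: the job done as asked, in the order asked, and still so for the second after the job is handed in, while the arm keeps its last pose, push and grip.
It also fails if it takes over 72 s, if anything falls off the work surface, if the arm or the gripper's body presses on something with over 40 N, if the wrist force passes 120 N, or if a joint passes its speed limit or range.

### The arm

A 7-joint arm with a two-finger parallel gripper is mounted at the origin on the work surface. World frame = base frame: x ahead of the robot, y to its left, z up, the work surface at z = 0. Lengths are in m, angles in rad, forces in N, time in s.
With the tool pointing down it reaches from about 0.4 to 0.9 m from the base axis. Payload 5.6 kg.
Tool frame: the origin (TCP) lies at the very end of the fingers, on their centre line; the grasp point (between the pads) lies 19 mm behind it (grasp_offset is the distance from the TCP to the grasp point, in m); z points along the fingers, y is the direction in which the jaws open and shut (so a half turn about z gives the same grasp; the last joint's range is limited). The gripper opens to 92 mm and grips with 3 to 60 N. Pads are 20 mm wide; open, the fingers measure 128 mm over their backs; the gripper's body (75 mm by 189 mm) begins 69 mm behind the grasp point.
Start: joints at [-1.258, 0.468, -0.012, 1.603, 0.006, 1.071, -0.056], TCP at [0.226, 0.609, 0.215] pointing down, gripper open.
Joint ranges: [-2.53, 2.53], [-0.31, 2.02], [-1.57, 1.55], [0.28, 2.44], [-1.29, 4.43], [0.15, 1.84], [-2.92, 2.92]. Speed limits (rad/s): [2.57, 2.57, 3.14, 3.14, 3.14, 3.14, 3.14].

### API

Orientations are given as a unit quaternion [w, x, y, z].
In Python, from cell import * gives the robot as it stands. The module is installed in compiled form; this text tells all that it offers. Calls block until the motion is done:
- goto(position, orientation): joint-space move of the TCP to a pose.
- servo_line(position, rot=None, speed=0.15, until_force=None): straight line of the TCP; rot=None keeps the orientation; speed is the mean speed in m/s. With until_force (N) it stops when the force on the tool has changed by that much, and returns True; else False.
- goto_joints(angles): joint-space move.
- release() and grab(grip_force=None): open the fingers fully, or close them until they stop; grip_force is the grip in N (None keeps the last).
- sleep(seconds).
- ik(position, orientation): joint angles nearest the present ones, or None.
- observe(): the state.
- get_image(name): name is "scene" or "top" or "wrist"; returns a dict with "pixels" (384x512x3 uint8, red, green, blue), "fx", "fy", "cx", "cy" (pixels), "xyz" and "rotation" of the camera in the world; the wrist camera has in their place "tool_from_camera" (4x4, takes a point from camera to tool coordinates, whose origin is the TCP and whose axes are the flange's). Camera axes: x right, y down, z forward; pixel columns grow to the right and rows downward; lengths in m; the calibration is good to about 2 mm. The wrist camera is an equidistant fisheye: a pixel r from the principal point sees the ray r / f radians off the axis. A picture is of the moment at which its call begins: read the wrist's pose just before it. There is no depth.
A pose or a line that the arm cannot do raises MotionError and nothing moves.
- close_job(): hands the job in, once; it reports no verdict.
Trained networks look in the newest picture that a camera, given by its name, has taken for a name from the list of things; names that differ only in an ending like _2 or _b are one class to them, and where a whole thing is asked for, a point or a joint stands for the part that bears it (a point fixed in the world has none). Each returns a list of dicts, best first, with "score" (0 to 1); they miss things now and then, are a little off and sometimes report something else, mostly with a low value. They report only what shows in the picture. A call takes as long as a camera call. They do not tell look-alikes from the thing itself.
- outline_of(thing, camera): "region" (384x512 bool, what is visible of it) and "box" ([left, top, right, bottom] in pixels, round what is visible of it).
- spot_point(thing, camera): "at" ([column, row] in pixels: a listed point, or the origin of a listed thing).
The state is a dict: "time_s": time; "qpos": joint angles; "qvel": joint speeds; "effort": joint torques, N m; "tool_pos": TCP position; "tool_rot": TCP orientation; "ft_force": force on the tool from outside, world axes, zero at the start; "torque": the same for the moment, N m; "finger_gap": finger opening in m.
Only numpy, scipy, OpenCV 4.12 (cv2) and the standard library are available. Lean on these libraries where they do the work, as an engineer would, in place of code of your own. Each camera call takes 0.05 s, during which the arm holds its last target. There are 200 camera calls.

## Working session

There is one attempt and no reset: what is moved stays moved. The work goes in short steps, each a Python script; the robot and the scene stay as the last script left them, time stands still between calls to the robot, and variables do not carry over. Pictures are saved under pics/ and viewed, about 8 in all and at most 12, crops included, and the job is handed in when it is done.

```bash
mkdir -p pics
cat > h.py <<'E'
from cell import *
import numpy as np, cv2
from scipy.spatial.transform import Rotation as R
def rm(q): q=np.asarray(q,float); return q if q.shape==(3,3) else R.from_quat(q[[1,2,3,0]]).as_matrix()
def snap(n,f=None):
    s=observe(); im=get_image(n)
    if 'tool_from_camera' in im:
        T=np.array(im['tool_from_camera']); Rt=rm(s['tool_rot'])
        im['C']=Rt@T[:3,3]+np.array(s['tool_pos']); im['Rw']=Rt@T[:3,:3]; im['fish']=True
    else:
        im['C']=np.array(im['xyz']); im['Rw']=rm(im['rotation']); im['fish']=False
    if f: cv2.imwrite('pics/'+f,im['pixels'][:,:,::-1])
    return im
def ray(im,p):
    x=(p[0]-im['cx'])/im['fx']; y=(p[1]-im['cy'])/im['fy']
    if im['fish']:
        r=np.hypot(x,y); k=np.sin(r)/max(r,1e-9); d=np.array([x*k,y*k,np.cos(r)])
    else: d=np.array([x,y,1.])
    d=im['Rw']@d; return d/np.linalg.norm(d)
def at_z(im,p,z):
    d=ray(im,p); return im['C']+d*(z-im['C'][2])/d[2]
def tri(obs):
    A=np.zeros((3,3)); b=np.zeros(3)
    for im,p in obs:
        d=ray(im,p); P=np.eye(3)-np.outer(d,d); A+=P; b+=P@im['C']
    return np.linalg.solve(A,b)
def proj(im,P):
    c=im['Rw'].T@(np.asarray(P)-im['C'])
    if im['fish']:
        r=np.hypot(c[0],c[1]); t=np.arctan2(r,c[2]); k=t/max(r,1e-9); return np.array([im['cx']+im['fx']*c[0]*k,im['cy']+im['fy']*c[1]*k])
    return np.array([im['cx']+im['fx']*c[0]/c[2],im['cy']+im['fy']*c[1]/c[2]])
def down(yaw):
    # tool z down, tool y axis (jaw) at world angle yaw
    y=np.array([np.cos(yaw),np.sin(yaw),0]); z=np.array([0,0,-1.]); x=np.cross(y,z)
    q=R.from_matrix(np.stack([x,y,z],1)).as_quat(); return [q[3],q[0],q[1],q[2]]
E
cat > a.py <<'E'
from h import *
np.set_printoptions(precision=3,suppress=True)
s=observe(); print(s['time_s'],s['tool_rot'],s['finger_gap'])
Z=dict(fixture=0,upper_bushing=.112,lower_bushing=.062,drawer_in=.014,drawer_handle=.055,module=0,stand=0,pin=.01,phone=0,wrench=0,drive_case=0,parts_tray=0)
for n in ['top','scene']:
    im=snap(n,n+'0.png'); print(n,im['C'],im['fx'],im['Rw'].round(2).tolist())
    for t,z in Z.items():
        for r in spot_point(t,n)[:4]:
            if r['score']>.2: print(t,round(r['score'],2),np.round(r['at']),at_z(im,r['at'],z))
im=snap('wrist','w0.png')
a=cv2.imread('pics/top0.png');b=cv2.imread('pics/scene0.png')
E
python3 a.py
```

```text
0.0 [-0.     0.177  0.984 -0.001] 0.09210132510581746
top [0.408 0.14  0.96 ] 356.78074039279716 [[0.01, -0.99, 0.15], [-1.0, -0.01, 0.01], [-0.01, -0.15, -0.99]]
fixture 0.75 [384. 186.] [ 0.567 -0.19   0.   ]
fixture 0.24 [240. 278.] [0.319 0.197 0.   ]
upper_bushing 0.73 [388. 212.] [ 0.487 -0.158  0.112]
upper_bushing 0.51 [255. 112.] [0.734 0.159 0.112]
lower_bushing 0.84 [312. 210.] [0.495 0.015 0.062]
lower_bushing 0.34 [387. 211.] [ 0.494 -0.173  0.062]
drawer_handle 0.66 [308. 163.] [0.619 0.022 0.055]
module 0.58 [230. 172.] [0.605 0.23  0.   ]
stand 0.61 [206. 235.] [0.432 0.289 0.   ]
pin 0.61 [223. 206.] [0.509 0.245 0.01 ]
pin 0.49 [209. 236.] [0.428 0.282 0.01 ]
pin 0.48 [236. 237.] [0.428 0.208 0.01 ]
pin 0.44 [196. 206.] [0.51  0.319 0.01 ]
phone 0.89 [241. 278.] [0.321 0.196 0.   ]
wrench 0.88 [254. 115.] [0.768 0.164 0.   ]
drive_case 0.77 [125. 202.] [0.519 0.514 0.   ]
parts_tray 0.61 [195. 127.] [0.731 0.331 0.   ]
scene [0.87  0.668 0.756] 358.59616839335524 [[-0.85, 0.39, -0.34], [0.52, 0.62, -0.59], [-0.02, -0.68, -0.73]]
fixture 0.64 [197. 156.] [ 0.571 -0.184  0.   ]
upper_bushing 0.56 [223. 121.] [ 0.477 -0.163  0.112]
upper_bushing 0.41 [182. 260.] [0.787 0.229 0.112]
lower_bushing 0.7 [249. 168.] [0.494 0.013 0.062]
drawer_in 0.98 [206. 163.] [ 0.568 -0.122  0.014]
drawer_handle 0.93 [207. 191.] [0.631 0.024 0.055]
module 0.6 [259. 251.] [0.596 0.232 0.   ]
stand 0.75 [324. 235.] [ 0.427  0.281 -0.   ]
stand 0.44 [236. 314.] [0.73  0.346 0.   ]
pin 0.82 [304. 259.] [0.52  0.316 0.01 ]
pin 0.63 [291. 236.] [0.508 0.244 0.01 ]
pin 0.55 [306. 213.] [0.428 0.202 0.01 ]
pin 0.48 [324. 234.] [0.431 0.284 0.01 ]
phone 0.68 [339. 201.] [0.316 0.209 0.   ]
wrench 0.93 [183. 259.] [0.771 0.153 0.   ]
drive_case 0.67 [258. 251.] [0.599 0.232 0.   ]
drive_case 0.61 [360. 327.] [0.518 0.511 0.   ]
parts_tray 0.84 [233. 313.] [0.733 0.341 0.   ]
parts_tray 0.63 [198. 152.] [ 0.56  -0.201  0.   ]
```

View pics/top0.png

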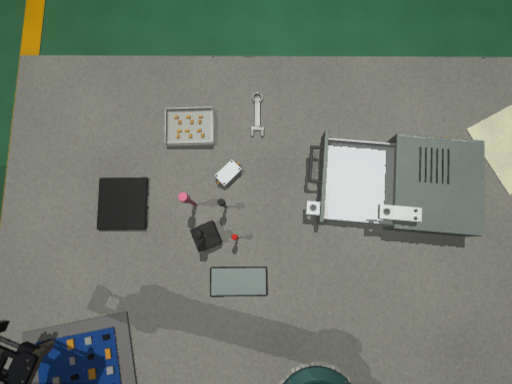

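View pics/scene0.png

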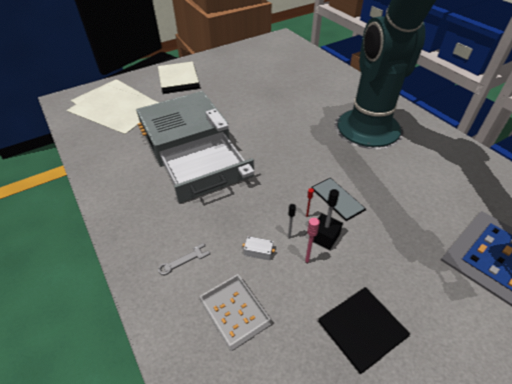

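Pin-like things, as pixels in top / scene:
- Pink: (183,198) / (313,228). Leave.
- Red: (235,237) / (310,192). Leave.
- Small black: (222,202) / (291,212).
- Tall black, in the stand: (203,233) / (333,198). By the description this is the one I want.

The module is the only one of its kind, at (229,172). Next I'll go above it and look from close by.

```bash
cat > b.py <<'E'
from h import *
np.set_printoptions(precision=4,suppress=True)
im=snap('top')
m=outline_of('module','top')[0]['region']
c=cv2.minAreaRect(np.argwhere(m)[:,::-1].astype(np.float32)); bx=cv2.boxPoints(c)
P=[at_z(im,p,.015)[:2] for p in bx]; e=[P[1]-P[0],P[2]-P[1]]; l=max(e,key=np.linalg.norm); yaw=np.arctan2(l[1],l[0]); print('long',np.degrees(yaw),[np.linalg.norm(x) for x in e])
best=None
for k in(1,-1):
    j=yaw+k*np.pi/2; q=ik([.60,.231,.22],down(j)); print(np.degrees(j),q)
    if q is not None and (best is None or abs(q[6])<abs(best[1][6])): best=(j,q)
goto([.60,.231,.22],down(best[0]))
w=snap('wrist','w1.png')
for t,z in dict(module=.0,stand=0,pin=.01,lower_bushing=.062,upper_bushing=.112,drawer_handle=.055).items():
    for r in spot_point(t,'wrist')[:4]: print(t,round(r['score'],2),np.round(r['at']),at_z(w,r['at'],z))
o=outline_of('module','wrist')
if o:
    cs,_=cv2.findContours(o[0]['region'].astype(np.uint8),0,2); k=max(cs,key=cv2.contourArea)[:,0]
    G=np.array([at_z(w,p,.022)[:2] for p in k],np.float32)*1000; r=cv2.minAreaRect(G); print('rect mm',r)
print(best[0],observe()['time_s'],observe()['tool_pos'])
s=cv2.imread('pics/scene0.png')[150:290,220:380]
a=cv2.imread('pics/w1.png'); s=cv2.resize(s,None,fx=2.4,fy=2.4)
h=np.zeros((384,384,3),np.uint8); h[:336,:384]=s[:336,:384]
cv2.imwrite('pics/m1.png',cv2.resize(np.hstack([a,h]),(800,343)))
E
python3 b.py
```

```text
long -43.48437763635515 [np.float64(0.07489099040601616), np.float64(0.04877723012167098)]
46.51562236364485 [-0.6022  0.452   0.2489  1.6302 -0.1227  1.0747  0.4931]
-133.48437763635516 [-1.2294  0.8327  1.3444  1.6696 -0.8346  1.337  -2.0679]
module 0.61 [254. 175.] [0.5982 0.2305 0.    ]
module 0.22 [100.  50.] [0.3134 0.1989 0.    ]
stand 0.88 [196.  60.] [0.4336 0.2823 0.    ]
pin 0.78 [261.  83.] [0.5175 0.3198 0.01  ]
pin 0.71 [205. 121.] [0.5033 0.2354 0.01  ]
pin 0.69 [148.  97.] [0.424  0.2034 0.01  ]
pin 0.66 [192.  54.] [0.4268 0.2833 0.01  ]
lower_bushing 0.58 [ 90. 245.] [0.5049 0.0134 0.062 ]
rect mm ((597.5443115234375, 232.25088500976562), (40.179683685302734, 79.92951965332031), 43.3037109375)
0.8118507638599097 3.775 [0.5999 0.2312 0.22  ]
```

View pics/m1.png

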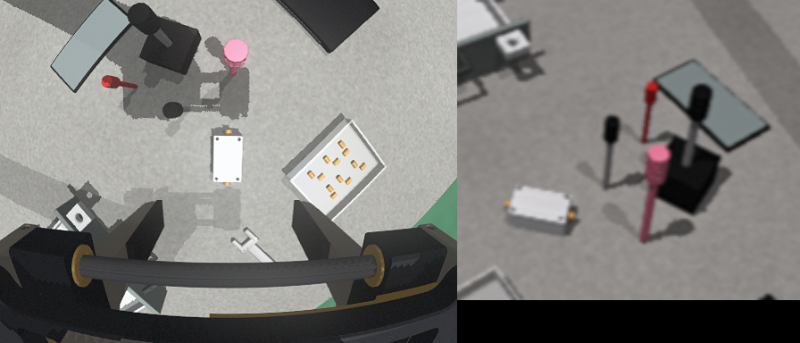

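The views agree: the tall black-gripped pin in the stand is the one, since the other black pin is thinner and free-standing. I'll grasp the module and carry it over the drawer.

```bash
cat > c.py <<'E'
from h import *
np.set_printoptions(precision=4,suppress=True)
j=np.radians(44.5)
goto([.598,.2315,.08],down(j))
servo_line([.598,.2315,.008],speed=.08)
grab(25); s=observe(); print('gap',s['finger_gap'])
servo_line([.598,.2315,.2],speed=.25)
goto([.60,-.09,.24],down(np.radians(-3.5)))
w=snap('wrist','w2.png'); print(observe()['time_s'],observe()['finger_gap'],observe()['tool_pos'])
for t,z in dict(fixture=0,module=.2,drawer_in=.014,lower_bushing=.062,upper_bushing=.112,drawer_handle=.055).items():
    for r in spot_point(t,'wrist')[:2]: print(t,round(r['score'],2),np.round(r['at']),at_z(w,r['at'],z))
t=snap('top','t2.png')
for n,z in dict(fixture=0,lower_bushing=.062,upper_bushing=.112,drawer_handle=.055,drawer_in=.014).items():
    for r in spot_point(n,'top')[:2]: print(n,round(r['score'],2),np.round(r['at']),at_z(t,r['at'],z))
E
python3 c.py
```

```text
gap 0.03988951066566062
8.475 0.03960022070773482 [ 0.6004 -0.0871  0.2394]
module 0.8 [256. 234.] [ 0.6003 -0.1001  0.2   ]
module 0.58 [170. 104.] [0.5442 0.0007 0.2   ]
drawer_in 0.78 [240. 197.] [ 0.5767 -0.1191  0.014 ]
lower_bushing 0.55 [168. 104.] [0.5027 0.012  0.062 ]
upper_bushing 0.55 [163. 251.] [ 0.4907 -0.1524  0.112 ]
drawer_handle 0.57 [263.  92.] [0.6152 0.0173 0.055 ]
fixture 0.93 [386. 186.] [ 0.5693 -0.1953  0.    ]
lower_bushing 0.7 [314. 206.] [0.5061 0.0099 0.062 ]
lower_bushing 0.17 [308. 161.] [0.6211 0.0231 0.062 ]
upper_bushing 0.75 [386. 213.] [ 0.4848 -0.1541  0.112 ]
drawer_handle 0.83 [309. 162.] [0.6217 0.0194 0.055 ]
drawer_in 0.79 [360. 186.] [ 0.5662 -0.1206  0.014 ]
drawer_in 0.74 [125. 204.] [0.5127 0.5073 0.014 ]
```

View pics/w2.png

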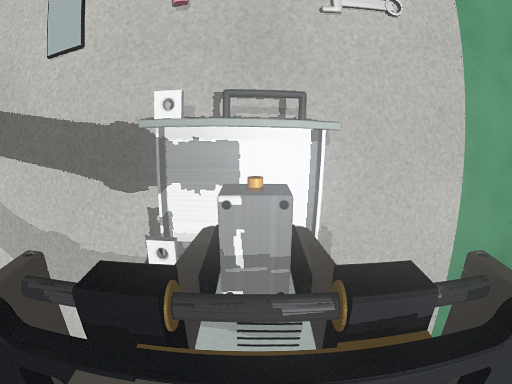

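Lower bushing is at (168,104), upper at (162,252), and the handle bar's middle at (265,93). The module is held square over the open drawer, so I'm lowering it.

```bash
cat > d.py <<'E'
from h import *
np.set_printoptions(precision=4,suppress=True)
q=down(np.radians(-3.7)); p=[.604,-.094]
goto(p+[.14],q)
servo_line(p+[.035],speed=.15)
print(servo_line(p+[.019],speed=.03,until_force=3),observe()['tool_pos'],observe()['ft_force'])
release(); sleep(.2); servo_line(p+[.2],speed=.25)
# look at the drawer from in front of it, above handle
goto([.61,.06,.24],q)
sleep(.2)
w=snap('wrist','w3.png'); print(observe()['time_s'],observe()['tool_pos'])
for t,z in dict(module=.014,drawer_in=.014,lower_bushing=.062,upper_bushing=.112,drawer_handle=.055).items():
    for r in spot_point(t,'wrist')[:2]: print(t,round(r['score'],2),np.round(r['at']),at_z(w,r['at'],z))
E
python3 d.py
```

```text
True [ 0.6042 -0.0939  0.0218] [-0.1628  0.4117  4.1761]
13.7583 [0.6099 0.058  0.2395]
module 0.88 [257. 270.] [ 0.6025 -0.0911  0.014 ]
drawer_in 0.94 [242. 285.] [ 0.5775 -0.1154  0.014 ]
lower_bushing 0.96 [177. 221.] [0.5067 0.0121 0.062 ]
lower_bushing 0.35 [178. 347.] [ 0.4667 -0.2038  0.062 ]
upper_bushing 0.59 [179. 345.] [ 0.4909 -0.1516  0.112 ]
drawer_handle 0.68 [261. 210.] [0.614  0.0167 0.055 ]
drawer_handle 0.58 [242. 286.] [ 0.5807 -0.0921  0.055 ]
```

View pics/w3.png

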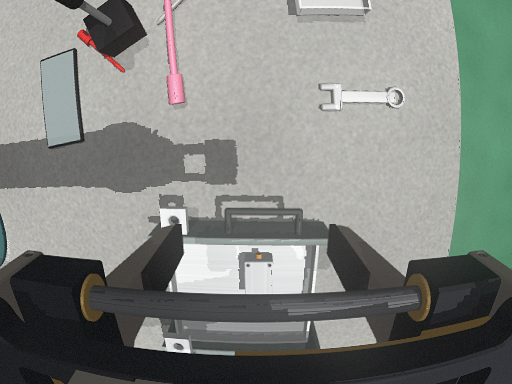

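Pink and red look as if they're lying down. Checking that in the top views.

Run:
```python
from h import *
t=snap('top','t3.png'); s=snap('scene','s3.png')
L=[cv2.imread('pics/'+f) for f in('top0.png','t2.png','t3.png')]
r=[cv2.resize(a[150:270,160:290],None,fx=2,fy=2) for a in L]
b=cv2.imread('pics/s3.png')[130:300,200:400]
out=np.hstack(r); b=cv2.resize(b,None,fx=2,fy=2); bb=np.zeros((b.shape[0],out.shape[1],3),np.uint8); bb[:,:b.shape[1]]=b
bb[:240,420:780]=cv2.resize(L[2][120:250,290:485],(360,240))
cv2.imwrite('pics/m3.png',np.vstack([out,bb]))
```

```text
(no output)
```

View pics/m3.png

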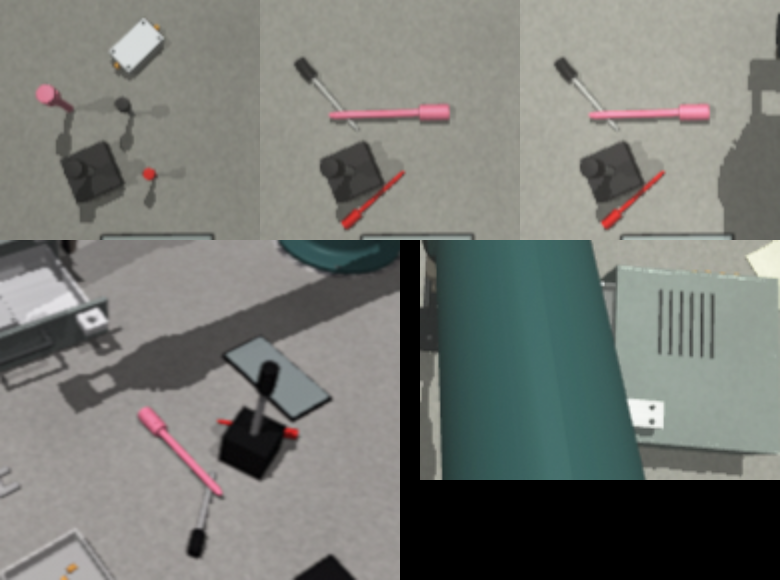

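All three decoys, none of them listed or needed, were toppled during the module pick. A pin can't practically be stood back on a 6 mm tip, so I'll leave them alone and report it. The module lies flat in the drawer, so next I'll shut it.

```bash
cat > e.py <<'E'
from h import *
np.set_printoptions(precision=4,suppress=True)
q=down(np.radians(-4.5)); u=np.array([.078,.997])
grab(20)
p0=np.array([.622,.062])
goto([*p0,.10],q); servo_line([*p0,.042],speed=.15)
P=lambda d:[*(p0-u*d),.042]
print(servo_line(P(.175),speed=.09,until_force=14),observe()['tool_pos'],observe()['ft_force'])
print(servo_line(P(.24),speed=.03,until_force=14),observe()['tool_pos'],observe()['ft_force'])
s=observe()['tool_pos']; servo_line([s[0]+u[0]*.04,s[1]+u[1]*.04,.042],speed=.15)
servo_line([s[0]+.04*u[0],s[1]+.04*u[1],.15],speed=.3); release()
goto([.50,-.11,.25],q); sleep(.2)
w=snap('wrist','w4.png'); print(observe()['time_s'],observe()['tool_pos'])
for t,z in dict(lower_bushing=.062,upper_bushing=.112,drawer_handle=.055).items():
    for r in spot_point(t,'wrist')[:2]: print(t,round(r['score'],2),np.round(r['at']),at_z(w,r['at'],z))
E
python3 e.py
```

```text
False [ 0.6085 -0.1125  0.042 ] [ 0.0313 -0.638   0.7236]
True [ 0.6064 -0.137   0.0417] [0.7812 0.9787 1.9565]
23.0083 [ 0.5003 -0.1097  0.2488]
lower_bushing 0.72 [254. 216.] [ 0.4947 -0.1577  0.062 ]
upper_bushing 0.66 [252. 226.] [ 0.4932 -0.153   0.112 ]
drawer_handle 0.6 [335. 201.] [ 0.6005 -0.1485  0.055 ]
```

View pics/w4.png

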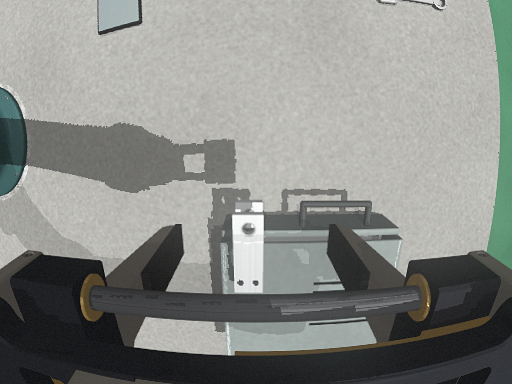

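The stop was felt after about 168 mm of travel. I'll check the closure against projected plate corners and, from directly over the bushing, pin down the hole.

```bash
cat > f.py <<'E'
from h import *
np.set_printoptions(precision=4,suppress=True)
q=down(np.radians(-4.5))
goto([.493,-.19,.22],q); sleep(.2)   # camera sits ahead (+y) of the TCP
w=snap('wrist','w5.png'); print(w['C'],observe()['time_s'])
for t,z in dict(lower_bushing=.062,upper_bushing=.112).items():
    for r in spot_point(t,'wrist')[:2]: print(t,round(r['score'],2),np.round(r['at'],1),at_z(w,r['at'],z))
U=np.array([.493,-.153]); a=np.radians(-4.5); X=np.array([np.cos(a),np.sin(a)]);Y=np.array([-X[1],X[0]])
img=w['pixels'][:,:,::-1].copy(); c=proj(w,[*U,.112]); S=5
x0,y0=(c-[55,50]).astype(int); cr=cv2.resize(img[y0:y0+100,x0:x0+110],None,fx=S,fy=S,interpolation=cv2.INTER_CUBIC)
for z,col in((.112,(0,0,255)),(.062,(255,0,0))):
    pts=[((proj(w,[*(U+X*i+Y*j),z])-[x0-.5,y0-.5])*S).astype(int) for i,j in((-.017,-.017),(.017,-.017),(.017,.017),(-.017,.017))]
    cv2.polylines(cr,[np.array(pts)],True,col,1)
    h=[((proj(w,[*(U+.007*np.array([np.cos(k),np.sin(k)])),z])-[x0-.5,y0-.5])*S).astype(int) for k in np.linspace(0,6.28,40)]
    cv2.polylines(cr,[np.array(h)],True,col,1)
cv2.imwrite('pics/w5c.png',cr); print(x0,y0)
E
python3 f.py
```

```text
[ 0.4988 -0.1167  0.3896] 23.8417
lower_bushing 0.82 [251.4 155.2] [ 0.4919 -0.1564  0.062 ]
upper_bushing 0.88 [247.8 159.8] [ 0.4892 -0.1545  0.112 ]
196 107
```

View pics/w5c.png

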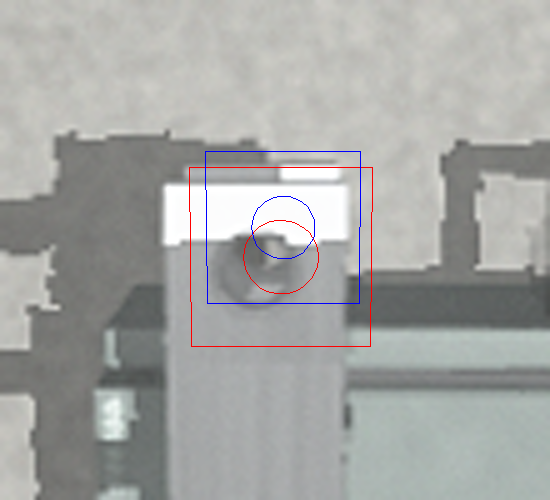

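The measured upper hole is at (0.489, -0.155) and the lower plate lines up with it to about 1 mm, so the drawer is shut. Now to the stand, with the wrist camera above the pin.

```bash
cat > g.py <<'E'
from h import *
np.set_printoptions(precision=4,suppress=True)
q=down(np.radians(-4.5))
servo_line([.493,-.19,.27],speed=.3)
goto([.424,.21,.27],q); sleep(.2)
w=snap('wrist','w6.png'); print(w['C'],observe()['time_s'],observe()['tool_pos'])
for t,z in dict(pin=.01,stand=0).items():
    for r in spot_point(t,'wrist')[:4]: print(t,round(r['score'],2),np.round(r['at'],1),at_z(w,r['at'],z))
U=np.array([.429,.283]); c=proj(w,[*U,.17]); x0,y0=(c-55).astype(int); S=5
cr=cv2.resize(w['pixels'][y0:y0+110,x0:x0+110,::-1],None,fx=S,fy=S,interpolation=cv2.INTER_CUBIC)
cr=np.clip(cr.astype(float)*1.8,0,255).astype(np.uint8)
h=[((proj(w,[*(U+.011*np.array([np.cos(k),np.sin(k)])),.17])-[x0-.5,y0-.5])*S).astype(int) for k in np.linspace(0,6.28,40)]
cv2.polylines(cr,[np.array(h)],True,(0,0,255),1)
h=[((proj(w,[U[0]+.006*np.cos(k),U[1]+.006*np.sin(k),.05])-[x0-.5,y0-.5])*S).astype(int) for k in np.linspace(0,6.28,40)]
cv2.polylines(cr,[np.array(h)],True,(255,0,0),1)
cv2.imwrite('pics/w6c.png',cr)
E
python3 g.py
```

```text
[0.43   0.2813 0.4392] 26.0083 [0.4244 0.2093 0.27  ]
pin 0.97 [252.5 117.3] [0.4266 0.2836 0.01  ]
pin 0.87 [308.6  88.8] [0.5103 0.3199 0.01  ]
pin 0.56 [254.9 157.2] [0.4253 0.2256 0.01  ]
stand 0.86 [256.3 119.8] [0.4318 0.2795 0.    ]
stand 0.67 [451.5 186.1] [0.7707 0.1548 0.    ]
```

View pics/w6c.png

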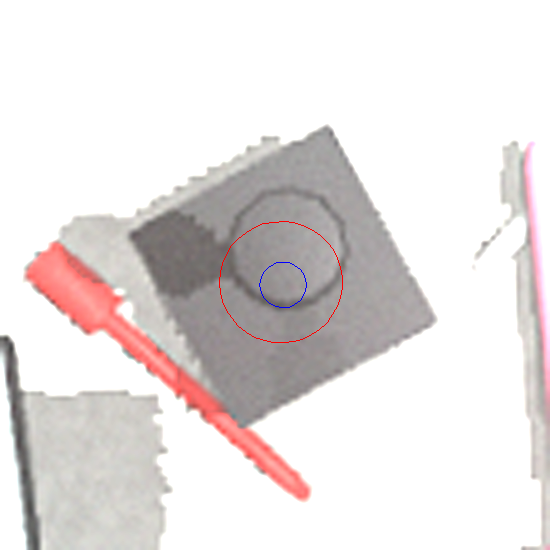

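The grip top is about 4 mm toward +y of the stand centre, so the pin leans about 2°. Closing the jaws along y will square it up.

```bash
cat > i.py <<'E'
from h import *
np.set_printoptions(precision=4,suppress=True)
c=[]
for d in(85.5,-94.5):
    q=ik([.43,.286,.25],down(np.radians(d))); q2=ik([.489,-.155,.3],down(np.radians(d))); print(d,q,q2)
    if q is not None and q2 is not None: c.append((max(abs(q[6]),abs(q2[6])),d))
d=min(c)[1]; q=down(np.radians(d)); print('jaw',d)
goto([.43,.286,.25],q); servo_line([.43,.286,.132],speed=.12)
f0=np.array(observe()['ft_force']); grab(40); sleep(.2)
s=observe(); print('gap',s['finger_gap'],np.array(s['ft_force'])-f0)
servo_line([.43,.286,.30],speed=.12)
goto([.489,-.155,.30],q); sleep(.3)
s=observe(); print(s['time_s'],s['finger_gap'],s['tool_pos'],s['tool_rot'],s['ft_force'])
w=snap('wrist','w7.png'); 
ims={}
for n in('scene','top'):
    ims[n]=snap(n,n+'7.png')
    for r in spot_point('pin_tip',n)[:3]: print(n,round(r['score'],2),np.round(r['at'],1),'expected',proj(ims[n],np.array(s['tool_pos'])-[0,0,.122]))
    o=outline_of('pin',n)[:2]
    for k in o: print(k['score'],k['box'])
a=cv2.imread('pics/scene7.png'); P=np.array(s['tool_pos'])
m=proj(ims['scene'],[.489,-.155,.15]).astype(int); x0,y0=m-[60,60]
cr=cv2.resize(a[y0:y0+120,x0:x0+120],None,fx=4,fy=4,interpolation=cv2.INTER_CUBIC)
f=lambda X:tuple(((proj(ims['scene'],X)-[x0-.5,y0-.5])*4).astype(int).tolist())
cv2.line(cr,f(P-[0,0,.122]),f(P),(0,0,255),1); cv2.line(cr,f([.489,-.155,.112]),f([.489,-.155,.13]),(255,0,0),1)
cv2.imwrite('pics/s7c.png',np.hstack([cr,np.zeros((480,10,3),np.uint8)]))
E
python3 i.py
```

```text
85.5 [-0.8397  0.1999  0.216   1.9003 -0.0492  1.0464  0.889 ] [-0.4026  0.1596  0.7323  1.8693 -0.1164  1.1557  1.8628]
-94.5 [-1.0578  0.2051  0.4695  1.9133 -0.1066  1.0473 -2.1927] [-0.5439  0.1784  0.9033  1.8756 -0.1527  1.1591 -1.2362]
jaw 85.5
gap 0.02151061337763617 [ 0.8482 -0.0351 -0.1266]
33.3 0.021578015844430407 [ 0.4892 -0.1544  0.3   ] [-0.0001  0.0387  0.9992  0.    ] [ 0.1603  0.0768 -0.9521]
scene 0.55 [306.1 246.2] expected [219.1556 104.8124]
scene 0.53 [310.6 256. ] expected [219.1556 104.8124]
scene 0.52 [216.1 110.5] expected [219.1556 104.8124]
0.59 [264.5, 211.7, 310.7, 258.8]
0.55 [291.8, 255.9, 304.9, 286.4]
top 0.74 [195.  208.9] expected [396.6313 208.2964]
top 0.64 [233.7 235.4] expected [396.6313 208.2964]
top 0.52 [210.5 214.6] expected [396.6313 208.2964]
0.69 [177.7, 176.4, 213.2, 214.0]
0.61 [193.7, 199.2, 252.4, 211.6]
```

View pics/s7c.png

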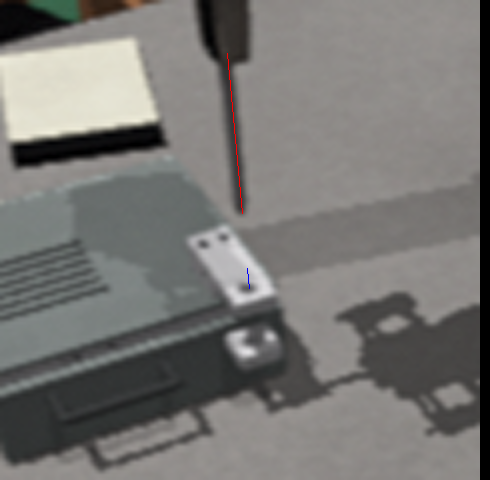

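The pin hangs straight, its tip falls on the predicted point, and the mouth at (249,287) matches the model, so I'm inserting with a force guard.

```bash
cat > k.py <<'E'
from h import *
np.set_printoptions(precision=4,suppress=True)
p=[.489,-.155]
servo_line(p+[.242],speed=.1)
for z in(.222,.19,.170,.152):
    f0=np.array(observe()['ft_force']); h=servo_line(p+[z],speed=.03,until_force=6); s=observe(); print(z,h,s['tool_pos'],np.array(s['ft_force']),s['torque'],s['time_s'])
    if h: break
ims=snap('scene','s8.png'); a=cv2.imread('pics/s8.png'); m=proj(ims,[.489,-.155,.1]).astype(int); x0,y0=m-[60,60]
cv2.imwrite('pics/s8c.png',cv2.resize(a[y0:y0+120,x0:x0+120],None,fx=5,fy=5,interpolation=cv2.INTER_CUBIC))
E
python3 k.py
```

```text
0.222 False [ 0.4891 -0.1551  0.2221] [-0.0441 -0.2212 -0.8567] [ 0.0152 -0.0083 -0.0114] 35.2
0.19 False [ 0.4891 -0.1551  0.1902] [-0.3493 -0.1613 -0.5431] [ 0.0475 -0.0307 -0.0004] 36.4167
0.17 False [ 0.4891 -0.1551  0.1701] [-0.1406 -0.0918 -0.7095] [0.0764 0.0428 0.0071] 37.2333
0.152 False [ 0.4891 -0.1551  0.152 ] [-0.3715 -0.142  -0.859 ] [ 0.0228  0.0102 -0.006 ] 37.9833
```

View pics/s8c.png

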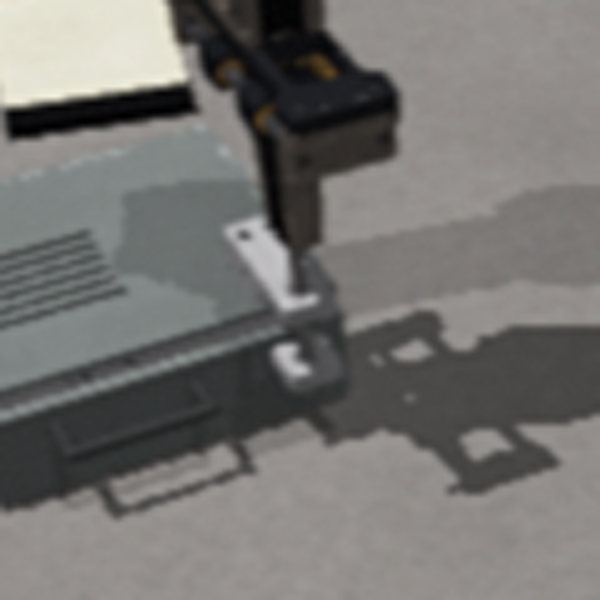

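The pin went through both bushings with under 0.4 N side force, and its tip is now at z ≈ 0.030. The arm is still, so I'm handing in.

Run:
```python
from h import *
sleep(.5); s=observe(); print(s['tool_pos'],s['finger_gap'],s['ft_force'],s['time_s'])
close_job()
```

```text
[ 0.48904706 -0.15500432  0.15203277] 0.02139646178108047 [-0.50177426  0.18070239 -0.69195899] 38.5333
the job is handed in; nothing more can be done
```

The task is done and handed in at 38.5 s, but the three look-alike pins got knocked over along the way. The module lies flat in the drawer, and the drawer is shut. The locking pin goes through both bushings and is still held upright by its grip.

**Last checks**
- **Drawer:** it travelled about 168 mm until a force stop of 14 N. The lower bushing plate then lined up under the upper one to about 1 mm.
- **Pin:** it went through both bushings without setting off the 6 N force guard, with side force under about 0.5 N. From the arm's height the tip is about 20 mm below the lower bushing and 30 mm above the bench. I worked that out from the arm pose and didn't see the tip directly. The grip was steady, with a finger gap of 21.4 mm.

**What went wrong:** the small black, pink and red pins, which stood on the bench by the module, were toppled during the module pick. They were standing just before it and lying down in the next pictures. I don't know exactly what touched them. They stayed on the bench, and I didn't try to stand them back up. The last pictures I checked, taken before the drawer was shut, showed no sign that the listed bystanders I could see had moved. I didn't re-measure them at the end.

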